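# Index the decorating turntable by four clicks

### The arm

A 6-joint arm with a two-finger parallel gripper is mounted at the origin on the work surface. World frame = base frame: x ahead of the robot, y to its left, z up, the work surface at z = 0. Lengths are in m, angles in rad, forces in N, time in s.
With the tool pointing down it reaches from about 0.3 to 0.875 m from the base axis. Payload 6.4 kg.
Tool frame: the origin (TCP) lies midway between the tips of the shut fingers; the grasp point (between the pads) lies 19 mm behind it (grasp_offset is the distance from the TCP to the grasp point, in m); z points along the fingers, y is the line along which they close (so a half turn about z gives the same grasp; the last joint's range is limited). The gripper opens to 85 mm and grips with 20 to 120 N. Pads are 22 mm wide; open, the fingers measure 114 mm over their backs; the gripper's body (76 mm by 85 mm) begins 54 mm behind the grasp point. The pads swing forward as they close: fully open they stand 13 mm farther back than shut.
Start: joints at [-1.451, 0.181, 1.607, -0, 1.354, -0.206], TCP at [0.184, -0.545, 0.231] pointing down, gripper open.
Joint ranges: [-2.99, 2.99], [-0.89, 2.07], [0.3, 2.58], [-1.14, 4.28], [0, 2.63], [-3.12, 3.12]. Speed limits (rad/s): [2.57, 2.57, 3.01, 3.14, 3.14, 3.14].

### API

Orientations are given as a unit quaternion [w, x, y, z].
In Python, from bench import * gives the robot as it stands. The module is installed in compiled form; this text tells all that it offers.
- The arm moves only by the tool servo_tool, never from a script. Its argument "commands" is text: rows parted by semicolons, each of 7 numbers parted by spaces: the turn, a rotation vector about the tool's x, y, z in rad, then the shift along the tool's x, y, z in mm, then the opening, from 0 (shut) to 1 (fully open). In form: wx wy wz dx dy dz claw; .... A call has 1 to 5 rows; each row shifts and turns the commanded pose from where the row before left it, along the tool's axes as they then stand; what a row does not reach is not made up. A row lasts 1/8 s, in which the tool goes at most 62.5 mm and 10.7 degrees, less where a joint would pass 70% of its speed; a pose out of reach is approached as far as the arm can. A call with a gripper value outside its range is refused whole. The fingers move at their own pace and stop on an object; the grip force is fixed at half the most. Time passes only in rows, so rows that do not move let the fingers close. It gives the time, the measured TCP pose, the force, the opening and the grip force at its end, in the units of the state.
- get_obs(): the state, without advancing time (a new reading comes with each control period).
- camera(name): name is "scene" or "top" or "wrist"; returns the picture (480x640x3 uint8, blue, green, red); there is no depth.
- calibration(name): a dict with "fx", "fy", "cx", "cy" (pixels), "R" (3x3) and "t" (3): a world point X has camera coordinates R X + t. Camera axes: x right, y down, z forward; pixel columns grow to the right and rows downward; lengths in m; the calibration is good to about 2 mm. A picture is of the moment at which its call begins: read the wrist's pose just before it. calibration takes no time and is no camera call; for the wrist camera it gives the pose at the moment of the call.
- hand_in(): hands the job in; it is judged then, once.
The state is a dict: "time_s": time; "q": joint angles; "dq": joint speeds; "joint_efforts": joint torques, N m; "eef_pos": TCP position; "eef_rot": TCP orientation; "wrist_force": force on the tool from outside, world axes, zero at the start; "torque": the same for the moment, N m; "opening": opening from 0.0 (shut) to 1.0 (fully open); "grasp_force": force on a finger pad.
Only numpy, scipy, OpenCV 4.12 (cv2) and the standard library are available. Lean on these libraries where they do the work, as an engineer would, in place of code of your own. Each camera call takes 0.05 s, during which the arm holds its last target. There are 200 camera calls.

### The job

On the pottery table, push the upright peg on the rim of the click-stop turntable with a fingertip so that the wheel turns exactly four clicks clockwise, seen from above, from where it now stands, and leave it resting in that fourth click. Push the peg lightly from one side, do not pinch it; do not touch or lift the clay pot, which rides round on the wheel, and leave the other things on the table where they are.

Things in the scene. Friction and masses are not known exactly. Their poses are not given: they have to be found in the camera images.
- wheel (a joint): Wheel angle in rad about its vertical axis, growing CLOCKWISE seen from above; no stops. A click every 15 degrees (0.2618 rad, 24 a turn); starts resting in a click, at 0 to 6 times 0.2618. About 3 to 4 N at the peg moves it out of a click; past half-way (7.5 degrees) it jumps ahead of the finger into the next and stays there. Four clicks are 60 degrees, 1.047 rad.
- wheel_top (a point): Centre of the top face of the wheel, on its vertical axis, 62 mm above the table. The wheel is a flat aluminium disc 200 mm across and 14 mm thick with 24 dark tick marks round its edge, on a round fixed grey foot. The frame turns with the wheel: x points from the centre to the peg, z up.
- peg: The finger peg: a single dark rubber-sleeved upright cylinder, 14 mm across, 30 mm tall, standing on the wheel's top face 82 mm from the wheel's centre. Origin at the centre of its foot, on the top face (62 mm above the table). It goes round with the wheel and also spins freely on its own pin, like a roller.
- pot: Small grey clay pot, 70 mm across at its widest, 50 mm tall, open at the top, standing loose within 9 mm of the wheel's centre. Origin at the centre of its underside, z up. Rides on the wheel; not to be touched. Above its rim (112 mm above the table) there is free room.
- sponge: Loose yellow-brown sponge block 70 x 45 x 25 mm beside the wheel; origin at the centre of its underside. Leave alone.
- modelling_tool: Loose flat wooden modelling tool, about 180 mm long, 18 mm wide, 10 mm high, lying beside the wheel along its x axis; origin under the middle of its handle. Leave alone.
- water_pot: Loose small white ceramic pot, 48 mm across, 35 mm tall, beside the wheel; origin at the centre of its underside. Leave alone.
- glass_jar: Loose glass jar with a steel lid, 76 mm across, 110 mm tall, to the robot's left of the wheel; origin at the centre of its underside. Leave alone.
- paper_cup: Loose red drinking cup, 84 mm across at the rim, 110 mm tall, to the robot's right of the wheel; origin at the centre of its underside. Leave alone.
- glue_bottle: Loose white glue bottle with an orange cap, 40 mm across, 120 mm tall, to the robot's right of the wheel; origin at the centre of its underside. Leave alone.
Things that resemble listed ones, but are neither listed nor needed, are in the scene too. What is meant by the part that bears wheel is not orange, turquoise or yellow, and is the larger of those in its own colour.

How it is judged:
On the way, in this order (a step that is already met when the one before it is completed fails the run):
1. a finger pushes the peg (contact force between the fingers and peg above 0.5 N), for 0.05 s.
2. the wheel stands four clicks clockwise of its start (distance of peg from where it was at the start of the episode between 0.0745 and 0.0893 m and value of joint wheel between 0.9163 and 2.7489 rad), for 0.2 s.
At the end, for the whole second after the job is handed in: The wheel rests four clicks (60 degrees, within 0.4 of a click) clockwise of where it started, the pot stands upright on the wheel within 30 mm of its centre both ways, and no other thing has moved more than 20 mm (all of step 2 and velocity of joint wheel between -0.1 and 0.1 rad/s and angle between pot's own z axis and vertical below 0.1 rad and z of pot in the frame of wheel_top below 0.006 m and x of pot in the frame of wheel_top between -0.03 and 0.03 m and y of pot in the frame of wheel_top between -0.03 and 0.03 m and distance of each of sponge, modelling_tool, water_pot, glass_jar, paper_cup, glue_bottle from where it was at the start of the episode below 0.02 m); the robot touches nothing.
It fails at once if the pot is touched with more than 1 N (contact force between any of the fingers, the arm and pot above 1 N).
It fails at once if the pot is lifted more than 15 mm off the wheel (z of pot in the frame of wheel_top above 0.015 m).
It fails at once if the peg is pinched or shoved with more than 30 N (contact force between the fingers and peg above 30 N).
It fails at once if a bystander is pushed more than 40 mm or lifted (distance of any of sponge, modelling_tool, water_pot, glass_jar, paper_cup, glue_bottle from where it was at the start of the episode above 0.04 m or height (world z) of any of sponge, modelling_tool, water_pot, glass_jar, paper_cup, glue_bottle above 0.02 m).
It also fails if it takes over 48 s, if anything falls off the work surface, if the arm or the gripper's body presses on something with over 40 N, if the wrist force passes 120 N, or if a joint passes its speed limit or range.

## Working session

There is one attempt and no reset: what is moved stays moved. The work goes in short steps, Python scripts to look and compute and a tool call to move; the robot and the scene stay as the last step left them, time stands still between calls to the robot, and variables do not carry over. Pictures are saved under pics/ and viewed, at most 10 in all, crops included, and the job is handed in when it is done.

Besides the shell and the picture viewer there is one more tool, called as name(argument=value, ...), one argument or row to a line, values as JSON. servo_tool: Moves the arm, as the interface text tells. Its arguments: {"type":"object","properties":{"commands":{"type":"string"}},"required":["commands"]}

```bash
mkdir -p pics
python3 - <<'E'
from bench import *
import cv2
for n in("top","scene"):
    cv2.imwrite(f"pics/{n}0.png",camera(n)); c=calibration(n); print(n,c)
o=get_obs(); print(o["time_s"],o["eef_pos"],o["eef_rot"],o["opening"])
E
```

```text
top {'fx': 584.5912898413578, 'fy': 584.5912898413578, 'cx': 329.7044442299548, 'cy': 238.55613680113638, 'R': array([[-0.01061019, -0.99991731, -0.00726629],
       [-0.99547725,  0.01124857, -0.09433194],
       [ 0.09440587,  0.00623254, -0.99551428]]), 't': array([-0.00591194,  0.47825802,  1.33175726])}
scene {'fx': 545.6772114707097, 'fy': 545.6772114707097, 'cx': 312.4877245603959, 'cy': 241.5875016482797, 'R': array([[ 0.37997649,  0.92496222, -0.00792223],
       [ 0.71082609, -0.29746792, -0.63736889],
       [-0.59189875,  0.23655386, -0.7705181 ]]), 't': array([-0.16158757, -0.30670862,  1.60452769])}
0.1 [ 0.18398787 -0.54426316  0.23049295] [-7.74190516e-04  9.86763437e-01  1.62164482e-01  3.32423611e-05] 1.0004595598849957
```

View pics/top0.png

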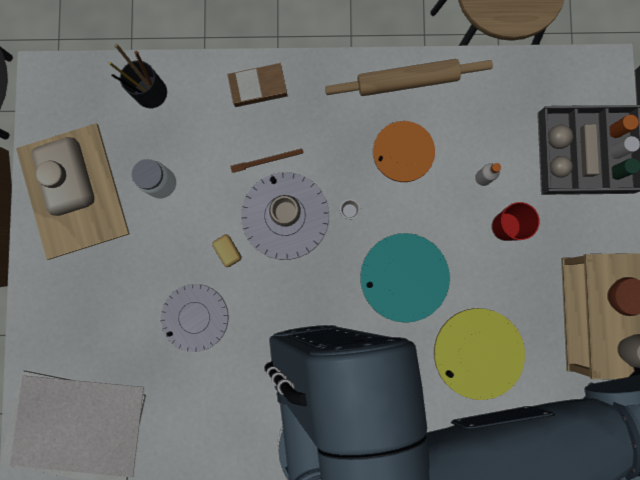

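View pics/scene0.png

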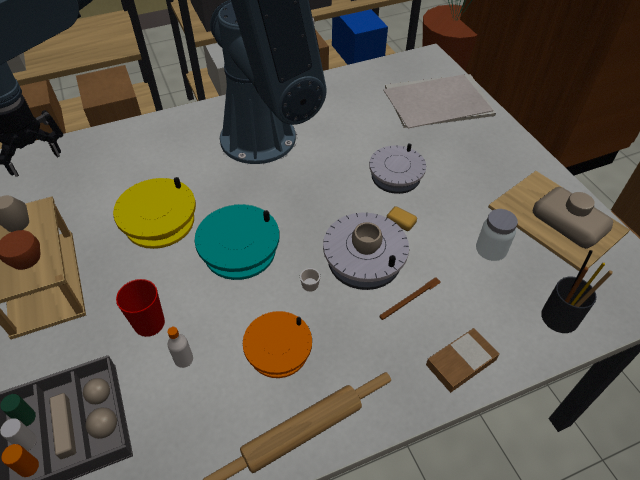

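The top view shows the right wheel: the larger silver-grey one, with the pot, at about (285,215). Its peg is at (273,180). The sponge is at (227,250), the tool at (267,160) and the water pot at (350,210). The scene view agrees.

```bash
cat > h.py <<'E'
from bench import *
import numpy as np, cv2
def ray(n,u,v,z):
    c=calibration(n); d=c["R"].T@np.array([(u-c["cx"])/c["fx"],(v-c["cy"])/c["fy"],1]); o=-c["R"].T@c["t"]
    return o+d*(z-o[2])/d[2]
def proj(n,X):
    c=calibration(n); p=c["R"]@X+c["t"]; return np.array([c["fx"]*p[0]/p[2]+c["cx"],c["fy"]*p[1]/p[2]+c["cy"]])
def wheel(n,im,C,z=.062):
    # rectify to the wheel-top plane, 0.5 mm/px around C
    g=np.array([[C[0]+.13-.0005*i,C[1]+.13-.0005*j,z] for i in (0,519) for j in (0,519)])
    src=np.float32([proj(n,p) for p in g]); H=cv2.getPerspectiveTransform(src,np.float32([[0,0],[519,0],[0,519],[519,519]]))
    return cv2.warpPerspective(im,H,(520,520),flags=cv2.INTER_CUBIC)
E
python3 - <<'E'
from h import *
im=cv2.imread("pics/top0.png"); C=ray("top",285,215,.062); P=ray("top",273,179.5,.092); print(C,P,np.linalg.norm((P-C)[:2]))
r=wheel("top",im,C)
im2=cv2.imread("pics/scene0.png"); r2=wheel("scene",im2,C)
o=cv2.resize(np.hstack([r,r2]),(800,400))
cv2.imwrite("pics/rect.png",o)
print(ray("scene",366,248,.062),ray("scene",391.5,257,.092))
E
```

```text
[0.52901425 0.08901476 0.062     ] [0.60470621 0.1129131  0.092     ] 0.07937508376508816
[0.54342567 0.08506778 0.062     ] [0.60900388 0.11314641 0.092     ]
```

View pics/rect.png

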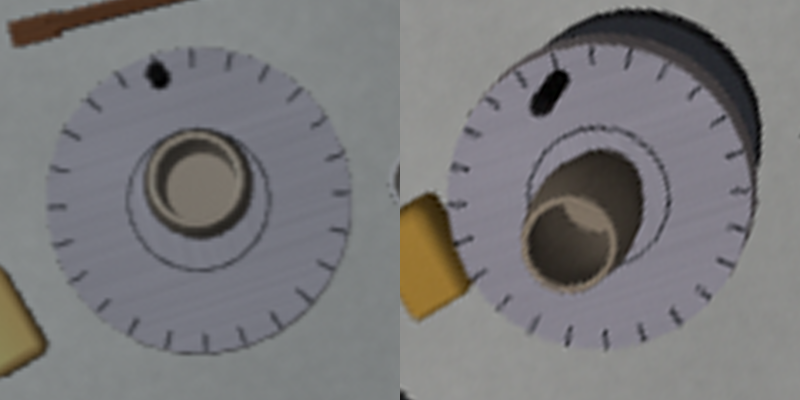

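servo_tool(
  commands="0 0 0 38 -33 0 0;0 0 0 38 -33 0 0;0 0 0 38 -33 0 0;0 0 0 38 -33 0 0;0 0 0 38 -33 0 0",
)

```text
time_s: 0.72
eef_pos: [0.3117, -0.326, 0.231]
eef_rot: [-0.0, 0.987, 0.162, 0.0]
wrist_force: [0.2, 0.8, 0.3]
opening: 0.002
grasp_force: 0.0
```

servo_tool(
  commands="0 0 0 38 -33 0 0;0 0 0 38 -33 0 0;0 0 0 38 -33 0 0;0 0 0 38 -33 0 0;0 0 0 38 -33 0 0",
)

```text
time_s: 1.35
eef_pos: [0.4389, -0.1089, 0.2312]
eef_rot: [0.0, 0.987, 0.162, 0.0]
wrist_force: [0.7, 0.2, -0.2]
opening: -0.002
grasp_force: 0.0
```

servo_tool(
  commands="0 0 0 38 -33 0 0;0 0 0 38 -33 0 0;0 0 0 38 -33 0 0;0 0 0 38 -33 0 0;0 0 0 38 -33 0 0",
)

```text
time_s: 1.98
eef_pos: [0.566, 0.1083, 0.2308]
eef_rot: [0.0, 0.987, 0.162, -0.0]
wrist_force: [0.7, -0.1, -0.1]
opening: 0.002
grasp_force: 0.0
```

servo_tool(
  commands="0 0 -0.14 0 0 0 0;0 0 -0.14 0 0 0 0;0 0 -0.14 0 0 0 0;0 0 -0.14 0 0 0 0;0 0 -0.14 0 0 0 0",
)

```text
time_s: 2.6
eef_pos: [0.5653, 0.1067, 0.2307]
eef_rot: [-0.0, 0.87, 0.493, -0.0]
wrist_force: [0.1, 0.2, 0.0]
opening: -0.003
grasp_force: 0.0
```

servo_tool(
  commands="0 0 -0.14 0 0 0 0;0 0 -0.14 0 0 0 0;0 0 -0.14 0 0 0 0;0 0 -0.14 0 0 0 0;0 0 -0.14 0 0 0 0",
)

```text
time_s: 3.22
eef_pos: [0.5653, 0.1066, 0.2308]
eef_rot: [-0.0, 0.648, 0.761, -0.0]
wrist_force: [0.2, -0.4, -0.7]
opening: -0.001
grasp_force: 0.0
```

servo_tool(
  commands="0 0 -0.15 0 0 0 0;0 0 0 0 0 0 0;0 0 0 0 0 0 0",
)

```text
time_s: 3.6
eef_pos: [0.5655, 0.1067, 0.231]
eef_rot: [-0.0, 0.593, 0.805, -0.0]
wrist_force: [0.7, 0.0, -0.3]
opening: 0.001
grasp_force: 0.0
```

servo_tool(
  commands="0 0 0 15 22 0 0;0 0 0 14 21 0 0;0 0 0 0 0 40 0;0 0 0 0 0 40 0;0 0 0 0 0 0 0",
)

```text
time_s: 4.22
eef_pos: [0.5951, 0.1471, 0.1475]
eef_rot: [-0.003, 0.592, 0.806, -0.003]
wrist_force: [-0.5, -0.3, 0.3]
opening: 0.0
grasp_force: 0.0
```

Run:
```python
from h import *
o=get_obs(); print(o["q"],o["eef_pos"])
for n in("wrist","top"): cv2.imwrite(f"pics/{n}1.png",camera(n))
for w in([.608,.114,.062],[.608,.114,.092],[.53,.089,.062],o["eef_pos"]): print(proj("wrist",np.array(w)))
a=cv2.imread("pics/wrist1.png");C=np.array([.53,.089])
cv2.imwrite("pics/rect1.png",cv2.resize(np.hstack([a,cv2.resize(wheel("top",cv2.imread("pics/top1.png"),C),(480,480))]),(800,343)))
```

```text
[ 4.89644811e-02  3.51864545e-01  1.57250052e+00 -8.35659796e-06
  1.22517524e+00 -2.54438928e-01] [0.59507439 0.14709966 0.14750649]
[323.0918809  297.45089314]
[322.95361142 322.08853266]
[189.51312118 298.26250228]
[316.26180766 313.16880115]
```

View pics/rect1.png

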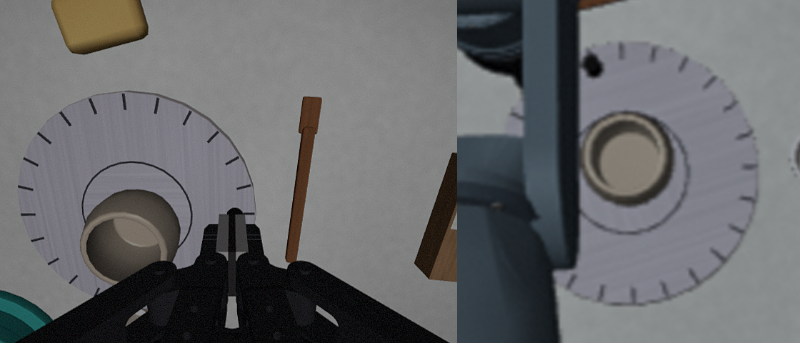

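servo_tool(
  commands="0 0 0 0 5 30 0;0 0 0 0 0 25 0;0 0 0 0 0 13 0;0 0 0 -6 0 0 0;0 0 0 -5 0 0 0",
)

```text
time_s: 4.95
eef_pos: [0.6074, 0.1378, 0.0851]
eef_rot: [0.001, 0.592, 0.806, 0.001]
wrist_force: [0.1, -0.7, 1.2]
opening: -0.004
grasp_force: 0.0
```

servo_tool(
  commands="0 0 0 0 0 0 0;0 0 0 0 0 0 0",
)

```text
time_s: 5.2
eef_pos: [0.6065, 0.1381, 0.0841]
eef_rot: [0.0, 0.592, 0.806, 0.0]
wrist_force: [0.2, 0.5, 0.4]
opening: 0.0
grasp_force: 0.0
```

servo_tool(
  commands="0 0 0 0 0 5 0;0 0 0.03 -2.6 0.7 0 0;0 0 0.03 -2.6 0.7 0 0;0 0 0 0 0 0 0",
)

```text
time_s: 5.7
eef_pos: [0.6085, 0.1339, 0.0779]
eef_rot: [-0.001, 0.616, 0.788, 0.0]
wrist_force: [-1.4, 3.3, -1.6]
opening: 0.0
grasp_force: 1.4
```

servo_tool(
  commands="0 0 0.02 -1.8 0.5 0 0;0 0 0 0 0 0 0",
)

```text
time_s: 5.95
eef_pos: [0.6097, 0.132, 0.0781]
eef_rot: [-0.0, 0.623, 0.782, -0.0]
wrist_force: [-1.2, 1.3, -1.4]
opening: -0.002
grasp_force: 1.2
```

servo_tool(
  commands="0 0 0.02 -1.8 0.5 0 0;0 0 0 0 0 0 0",
)

```text
time_s: 6.2
eef_pos: [0.611, 0.13, 0.0785]
eef_rot: [0.0, 0.631, 0.776, 0.0]
wrist_force: [0.2, 2.4, -1.6]
opening: -0.0
grasp_force: 0.7
```

servo_tool(
  commands="0 0 0.02 -1.8 0.5 0 0;0 0 0 0 0 0 0",
)

```text
time_s: 6.45
eef_pos: [0.6119, 0.1283, 0.0785]
eef_rot: [0.0, 0.639, 0.769, 0.0]
wrist_force: [0.5, 0.5, -1.1]
opening: -0.001
grasp_force: 0.4
```

servo_tool(
  commands="0 0 0.02 -1.8 0.5 0 0;0 0 0 0 0 0 0",
)

```text
time_s: 6.7
eef_pos: [0.6126, 0.1267, 0.0785]
eef_rot: [0.0, 0.647, 0.763, 0.0]
wrist_force: [-0.9, 0.3, -0.6]
opening: -0.001
grasp_force: 0.2
```

servo_tool(
  commands="0 0 0.02 -1.8 0.5 0 0;0 0 0 0 0 0 0",
)

```text
time_s: 6.95
eef_pos: [0.6133, 0.125, 0.0784]
eef_rot: [0.0, 0.654, 0.756, -0.0]
wrist_force: [0.4, -0.6, -0.6]
opening: 0.001
grasp_force: 0.0
```

servo_tool(
  commands="0 0 0.02 -1.8 0.5 0 0;0 0 0 0 0 0 0",
)

```text
time_s: 7.2
eef_pos: [0.614, 0.1234, 0.0783]
eef_rot: [0.0, 0.662, 0.75, -0.0]
wrist_force: [-0.0, 0.0, 0.1]
opening: 0.0
grasp_force: 0.0
```

Run:
```python
from h import *
C=np.array([.53,.089])
ims=[camera(n) for n in("top","scene")]
for n,i in zip(("top","scene"),ims): cv2.imwrite(f"pics/{n}2.png",i)
cv2.imwrite("pics/rect2.png",cv2.resize(np.hstack([wheel(n,i,C) for n,i in zip(("top","scene"),ims)]),(800,400)))
```

```text
(no output)
```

View pics/rect2.png

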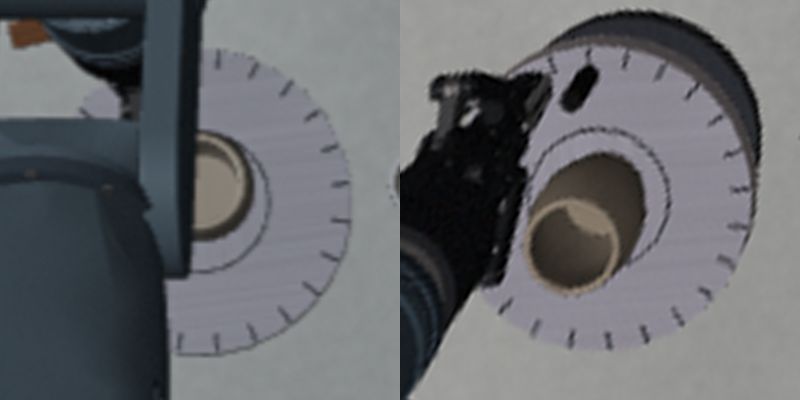

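servo_tool(
  commands="0 0 0.04 -3.5 0.9 0 0;0 0 0.04 -3.5 0.9 0 0;0 0 0.04 -3.5 0.9 0 0;0 0 0.04 -3.5 0.9 0 0;0 0 0.04 -3.5 0.9 0 0",
)

```text
time_s: 7.92
eef_pos: [0.6193, 0.1064, 0.0783]
eef_rot: [-0.0, 0.734, 0.679, 0.0]
wrist_force: [-0.3, 1.5, -0.3]
opening: -0.002
grasp_force: 1.0
```

servo_tool(
  commands="0 0 0.04 -3.5 0.9 0 0;0 0 0.04 -3.5 0.9 0 0;0 0 0.04 -3.5 0.9 0 0;0 0 0.04 -3.5 0.9 0 0;0 0 0.04 -3.5 0.9 0 0",
)

```text
time_s: 8.55
eef_pos: [0.621, 0.0882, 0.0783]
eef_rot: [-0.0, 0.798, 0.602, 0.0]
wrist_force: [1.9, 3.9, -0.7]
opening: 0.002
grasp_force: 2.1
```

servo_tool(
  commands="0 0 0.04 -3.5 0.9 0 0;0 0 0.04 -3.5 0.9 0 0;0 0 0.04 -3.5 0.9 0 0;0 0 0 0 0 0 0",
)

```text
time_s: 9.05
eef_pos: [0.6199, 0.077, 0.0782]
eef_rot: [0.0, 0.832, 0.554, -0.0]
wrist_force: [-0.1, -0.2, -0.0]
opening: -0.003
grasp_force: 0.0
```

Run:
```python
from h import *
cv2.imwrite("pics/rect3.png",cv2.resize(wheel("scene",camera("scene"),np.array([.53,.089])),(400,400)))
```

```text
(no output)
```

View pics/rect3.png

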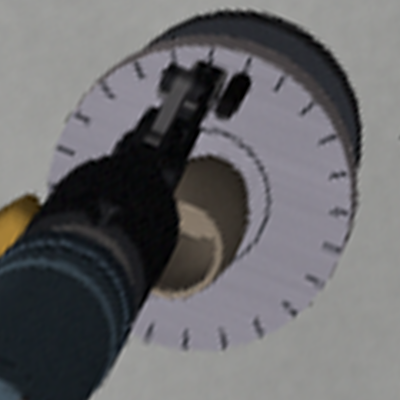

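servo_tool(
  commands="0 0 0.04 -3.5 0.9 0 0;0 0 0.04 -3.5 0.9 0 0;0 0 0.04 -3.5 0.9 0 0;0 0 0.04 -3.5 0.9 0 0;0 0 0 0 0 0 0",
)

```text
time_s: 9.72
eef_pos: [0.6178, 0.0635, 0.0785]
eef_rot: [0.0, 0.874, 0.486, 0.001]
wrist_force: [2.7, 2.1, -1.6]
opening: -0.002
grasp_force: 1.8
```

servo_tool(
  commands="0 0 0.03 -2.6 0.7 0 0;0 0 0 0 0 0 0;0 0 0.03 -2.6 0.7 0 0;0 0 0 0 0 0 0",
)

```text
time_s: 10.22
eef_pos: [0.6153, 0.058, 0.0782]
eef_rot: [-0.0, 0.888, 0.46, -0.0]
wrist_force: [1.0, -0.1, 0.2]
opening: -0.003
grasp_force: 0.6
```

servo_tool(
  commands="0 0 0.03 -2.6 0.7 0 0;0 0 0 0 0 0 0;0 0 0.03 -2.6 0.7 0 0;0 0 0 0 0 0 0",
)

```text
time_s: 10.72
eef_pos: [0.6134, 0.053, 0.0782]
eef_rot: [-0.0, 0.902, 0.433, -0.0]
wrist_force: [0.2, -0.1, 0.2]
opening: -0.0
grasp_force: 0.0
```

servo_tool(
  commands="0 0 0.03 -2.6 0.7 0 0;0 0 0 0 0 0 0",
)

```text
time_s: 10.98
eef_pos: [0.6125, 0.0506, 0.0782]
eef_rot: [-0.0, 0.908, 0.419, -0.0]
wrist_force: [0.3, 0.6, 0.3]
opening: -0.0
grasp_force: 0.0
```

Run:
```python
from h import *
i=[camera(n) for n in("scene","wrist")]
cv2.imwrite("pics/rect4.png",np.hstack([cv2.resize(wheel("scene",i[0],np.array([.53,.089])),(400,400)),cv2.resize(i[1],(400,400))]))
```

```text
(no output)
```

View pics/rect4.png

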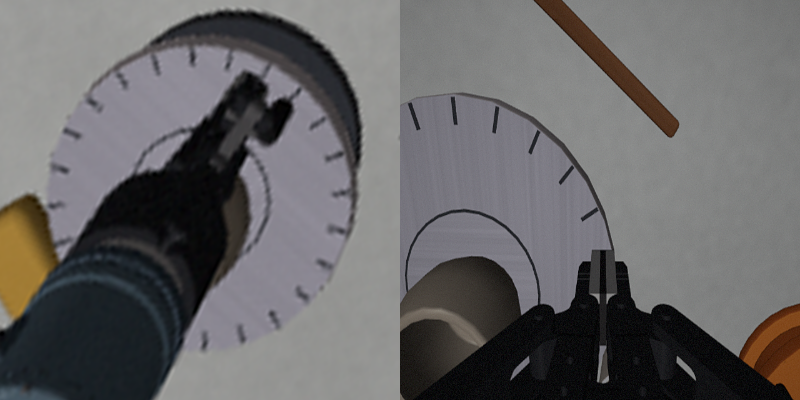

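The peg is now at about -42°, having started at +17.6°, so it has turned four clicks. I'll back off and rise clear.

servo_tool(
  commands="0 0 0 4 1 0 0;0 0 0 4 1 0 0;0 0 0 0 0 -30 0;0 0 0 0 0 -40 0;0 0 0 0 0 -50 0",
)

```text
time_s: 11.7
eef_pos: [0.6187, 0.056, 0.1984]
eef_rot: [-0.001, 0.908, 0.42, -0.001]
wrist_force: [0.7, 0.6, 0.5]
opening: 0.001
grasp_force: 0.0
```

servo_tool(
  commands="0 0 0 50 20 0 0;0 0 0 50 20 0 0;0 0 0 50 20 0 0;0 0 0 0 0 0 0;0 0 0 0 0 0 0",
)

```text
time_s: 12.32
eef_pos: [0.7618, 0.1312, 0.1973]
eef_rot: [-0.0, 0.908, 0.42, -0.001]
wrist_force: [-0.5, 0.3, 0.2]
opening: 0.002
grasp_force: 0.0
```

Run:
```python
from h import *
i=[camera(n) for n in("scene","top")]
cv2.imwrite("pics/rect5.png",np.hstack([cv2.resize(wheel("scene",i[0],np.array([.53,.089])),(400,400)),cv2.resize(i[1],(400,400))]))
```

```text
(no output)
```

View pics/rect5.png

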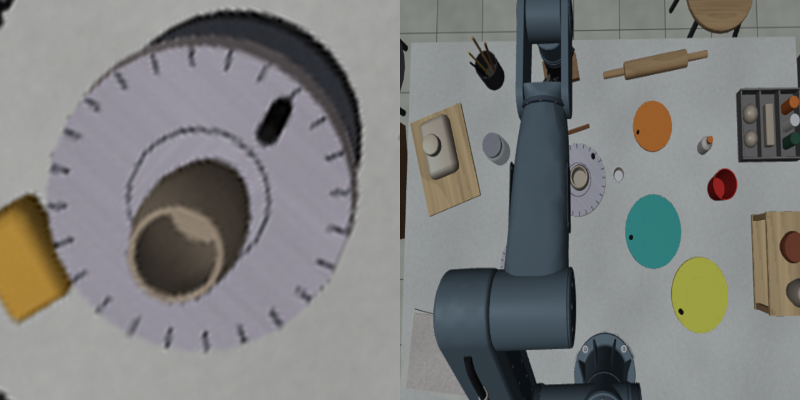

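The peg's foot is at about (286,102), which is -42°, exactly four clicks. The pot is upright and the other things look unmoved.

```bash
python3 -c "
from bench import *
print(hand_in())"
```

```text
the job is handed in; nothing more can be done
None
```

I pushed the wheel four clicks clockwise by its peg and handed the job in; the last pictures showed it resting in the fourth click, with the pot upright and nothing else visibly moved, but hand-in gave no verdict.

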